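# Clamp a converter module onto the cold plate

### The job

Set the black converter module up for its thermal test: first push it fully home on the cold plate, flush against both steel rails, then swing the blue clamp arm over it until the arm rests against its brass stop pin. Finally turn the clamp's ball lever clockwise until the screw stops tight, with the module still home, and leave the other things on the desk where they are.

Things in the scene. Friction and masses are not known exactly. Their poses are not given: they have to be found in the camera images.
- cold_plate: Aluminium cold plate bolted to the desk, 192 x 104 x 14 mm on 12 mm feet (top 26 mm above the desk), with rails and a swing clamp. Origin: on the desk under the centre of the module's place. Its x points away from the robot along the plate, y to the left. In its frame the plate spans x -106..86, y -58..46 mm and the arm's pivot stands at x -85, y 0 mm. Hose fittings stick out far by 20 mm
- seat (a point): The spot on the cold plate's top (26 mm above the desk) where the centre of the module's underside lies when it is home; axes as the cold plate's
- side_rail (a point): On the upper edge of the side rail's face, 35 mm above the desk (9 mm above the plate), 29 mm in +y from the seat. The rail runs along the plate from x -26 to +80 mm; the face looks to -y. Beyond the plate's left edge stand load boards, 45 mm high with a 0.1 m panel at the front
- end_rail (a point): Middle of the upper edge of the end rail's face, 35 mm above the desk (9 mm above the plate), 31 mm in -x from the seat, between module and pivot. The rail is 50 mm long along the plate's y; the face looks to +x (away from the robot)
- stop_pin (a point): Top of the arm's brass stop pin, 10 mm thick, 64 mm above the desk, at x -55, y +17 mm of the plate, on the left of the closed arm
- converter: Loose black converter module with copper base and small brass pins on top: 62 mm along x, 58 mm along y, 13 mm high, 0.15 to 0.31 kg. Origin: centre of its underside. Home: at the seat, axes parallel to the plate's, +y face on the side rail, -x face on the end rail. It starts on the plate 10 to 36 mm beyond (+x) and 8 to 22 mm right (-y) of the seat, up to 0.22 rad askew; a few newtons slide it
- clamp_arm (a joint): Swing of the blue clamp arm about its upright pivot, rad: 0 = on its stop pin, pointing along the plate's +x with the pad over the seat; positive = open, clockwise from above (starts 1.3 to 1.65 open, pointing to the plate's right). A bar 24 mm wide with a round nose, underside 52, top 64 mm above the desk. Stiff pivot, 0.5 N m: about 5 N at the nose; it stays where left
- pivot_point (a point): Point on the arm's pivot axis, 58 mm above the desk (mid-height of the arm)
- nose_tip (a point): End of the arm's round nose, 110 mm from the pivot axis, 58 mm above the desk
- clamp_screw (a joint): Turn of the clamp's screw with its ball lever, rad: 0 = tight on its hard stop; positive = loosened, counter-clockwise from above (starts 3.4 to 4.6). At 0 the lever points from the screw straight back to the arm's pivot; the value is its angle counter-clockwise from there. Comes down 6 mm a turn; friction 0.08 N m, about 2 N at the lever; it stays where left
- screw_axis (a point): Top of the screw's hub, on its upright axis, 85 mm from the arm's pivot; 83 mm above the desk when tight, up to 5 mm higher when loose. The hub is 25 mm across; the arm's boss under it is 32 mm across with its top 67 mm above the desk
- lever_ball (a point): Centre of the black ball, 19 mm across, at the lever's end: 55 mm from the screw's axis, 86 mm above the desk when tight, up to 5 mm higher when loose. The lever is a 9 mm steel rod rising from hub to ball; 42 mm from the axis its middle is 83 mm above the desk when tight. Fingertips 70 to 74 mm above the desk pass over arm, boss and pin and still push the lever
- clamp_pad: Round sprung rubber pad, 26 mm across, under the screw; origin at the centre of its underside, 40 to 42 mm above the desk when the screw is loose. It comes down on the module's top (39 mm above the desk); its spring presses the module with about 10 to 25 N when the screw is tight
- red_cutters: Red-handled side cutters, 133 mm long, 14 mm high, lying in front of the load boards; a bystander, origin at the centre of its underside
- yellow_fuses: Yellow fuse box, 58 x 26 x 10 mm, lying near the front edge of the desk; a bystander, origin at the centre of its underside
- capacitor: Dark blue electrolytic capacitor, 35 mm across, 56 mm high, standing behind the cold plate; a bystander, origin at the centre of its underside
- grey_plug: Grey mains plug, 72 x 37 x 37 mm, lying behind the cold plate; a bystander, origin at the centre of its underside
- red_plug: Red banana plug, 59 mm long, 10 mm thick, lying left of the cold plate near the front edge; a bystander, origin at the centre of its underside

How it is judged:
By the outcome, as a careful person would: the job done as asked, in the order asked, and still so for the second after the job is handed in, with the robot touching nothing.
It also fails if it takes over 67 s, if anything falls off the work surface, if the arm or the gripper's body presses on something with over 40 N, if the wrist force passes 120 N, or if a joint passes its speed limit or range.

### The arm

A 6-joint arm with a two-finger parallel gripper is mounted at the origin on a cart in front of the work surface, level with it; the furniture and walls round the work are solid. World frame = base frame: x ahead of the robot, y to its left, z up, the work surface at z = 0. Lengths are in m, angles in degrees, forces in N, time in s.
With the tool pointing down it reaches from about 0.4 to 0.825 m from the base axis. Payload 7 kg.
Tool frame: the origin (TCP) lies on the centre line of the jaws, within the pads' length; the fingertips stand 8 mm ahead of it and the grasp point (between the pads) lies 11 mm behind it; z points along the fingers, y is the line along which they close (so a half turn about z gives the same grasp; the last joint's range is limited). The gripper opens to 88 mm and grips with 3 to 60 N. Pads are 19 mm wide; open, the fingers measure 130 mm over their backs; the gripper's body (78 mm by 193 mm) begins 47 mm behind the grasp point.
Start: joints at [85.892, 20.546, 0.682, 0, -70.136, -16.507], TCP at [0.238, 0.632, 0.235] pointing down, gripper open.
Joint ranges: [-176.03, 176.03], [-82.01, 121.73], [-58.28, 71.71], [-173.87, 95.51], [-174.79, -0.11], [-173.66, 173.66]. Speed limits (degrees/s): [136.94, 136.94, 172.46, 180, 180, 180].

### API

Orientations are given as [roll, pitch, yaw] about the fixed x, y, z axes, in that order (R = Rz(yaw) Ry(pitch) Rx(roll)).
In Python, from plant import r gives the robot as it stands.
- The arm moves only by the tool carry_out, never from a script. Its argument "targets" is a list of rows, each a list of 6 numbers: the shift along the tool's x, y, z scaled (see below), then the turn, a rotation vector about the tool's x, y, z scaled (see below). A call has 1 to 5 rows; each row shifts and turns the commanded pose from where the row before left it, along the tool's axes as they then stand; what a row does not reach is not made up. The controller multiplies each number of a shift by 0.5 m and each number of a turn by 60 degrees. A row lasts 1/8 s, in which the tool goes at most 62.5 mm and 10.7 degrees, less where a joint would pass 70% of its speed; a pose out of reach is approached as far as the arm can. A call with a number of a shift or a turn outside -1 to 1 is refused whole. A call with a gripper value outside its range is refused whole. "hand" is the opening, from 0 (shut) to 1 (fully open), set as the call begins (left out, the last holds). The fingers move at their own pace and stop on an object; "squeeze" is the grip in N (left out, the last holds). Time passes only in rows, so rows that do not move let the fingers close. It gives the time, the measured TCP pose, the force, the opening and the grip force at its end, in the units of the state.
- r.get_state(): the state, without advancing time (a new reading comes with each control period).
- r.capture(name): name is "scene" or "side" or "wrist"; returns the picture (384x512x3 uint8, red, green, blue); there is no depth.
- r.camera_info(name): a dict with "K" (3x3 intrinsics, pixels), "eye" and "attitude" of the camera in the world. Camera axes: x right, y down, z forward; pixel columns grow to the right and rows downward; lengths in m; the calibration is good to about 2 mm. A picture is of the moment at which its call begins: read the wrist's pose just before it. camera_info takes no time and is no camera call; for the wrist camera it gives the pose at the moment of the call.
- r.close_job(): hands the job in; it is judged then, once.
The state is a dict: "time_s": time; "joints": joint angles; "qd": joint speeds; "joint_torque": joint torques, N m; "tcp_pos": TCP position; "eef_rot": TCP orientation; "contact_force": force on the tool from outside, world axes, zero at the start; "moment": the same for the moment, N m; "gripper_width": finger opening in m; "gripper_force": force on a finger pad.
Only numpy, scipy, OpenCV 4.12 (cv2) and the standard library are available. Lean on these libraries where they do the work, as an engineer would, in place of code of your own. Each camera call takes 0.05 s, during which the arm holds its last target. There are 200 camera calls.

## Working session

There is one attempt and no reset: what is moved stays moved. The work goes in short steps, Python scripts to look and compute and a tool call to move; the robot and the scene stay as the last step left them, time stands still between calls to the robot, and variables do not carry over. Pictures are saved under pics/ and viewed, at most 10 in all, crops included, and the job is handed in when it is done.

Besides the shell and the picture viewer there is one more tool, called after "Call:" as name(argument=value, ...), one argument or row to a line, values as JSON. carry_out: Moves the arm, as the interface text tells. Its arguments: {"type":"object","properties":{"targets":{"type":"array","items":{"type":"array","items":{"type":"number","minimum":-1,"maximum":1}}},"hand":{"type":"number"},"squeeze":{"type":"number"}},"required":["targets"]}

```bash
mkdir -p pics; ls
cat > h.py <<'E'
import numpy as np, cv2
from plant import r
from scipy.spatial.transform import Rotation as R
def info(n):
    c=r.camera_info(n); return c
def snap(n,f):
    im=r.capture(n); cv2.imwrite('pics/'+f+'.png',im[:,:,::-1]); return im
E
python3 - <<'E'
from h import *
s=r.get_state(); print(s)
for n in ['scene','side','wrist']: print(n,r.camera_info(n))
a=snap('scene','a0'); b=snap('side','b0'); c=snap('wrist','c0')
E
```

```text
pics
{'time_s': 0.0, 'joints': array([ 8.58929444e+01,  2.05903853e+01,  6.32105842e-01, -2.02597940e-02,
       -7.01356421e+01, -1.65056440e+01]), 'qd': array([-0.05608405, -0.04627419, -0.06975914,  0.01783715,  0.07445011,
        0.03092968]), 'joint_torque': array([ 1.95192308e-05, -5.82722104e+01,  2.93058532e+01,  6.99723333e+00,
        7.06657040e-03, -1.64618368e-04]), 'tcp_pos': array([0.23750156, 0.63131185, 0.23362142]), 'eef_rot': array([ 1.79904537e+02, -8.42603973e-03, -2.06195925e+01]), 'contact_force': array([ 0.22596125,  0.74976159, -0.26476933]), 'moment': array([-0.02268973,  0.05273165, -0.0100334 ]), 'gripper_force': 0.0, 'gripper_width': 0.08744761390958444}
scene {'K': array([[390.58863888,   0.        , 247.76813232],
       [  0.        , 390.58863888, 192.62184175],
       [  0.        ,   0.        ,   1.        ]]), 'eye': array([-0.14519692, -0.49968199,  0.46018219]), 'attitude': array([-1.14337642e+02,  4.38250972e-02, -6.01317531e+01])}
side {'K': array([[487.46157053,   0.        , 250.06741117],
       [  0.        , 487.46157053, 199.62884329],
       [  0.        ,   0.        ,   1.        ]]), 'eye': array([0.5635593 , 0.81160282, 0.93708769]), 'attitude': array([-132.94432774,    0.64150162,  177.22938998])}
wrist {'K': array([[342.33115152,   0.        , 250.85103308],
       [  0.        , 342.33115152, 191.78679208],
       [  0.        ,   0.        ,   1.        ]]), 'eye': array([0.30734259, 0.60551426, 0.38408266]), 'attitude': array([ 1.64136378e+02,  3.55596151e-02, -1.10582834e+02])}
```

Run:
```python
import cv2,numpy as np
a=cv2.imread('pics/a0.png');b=cv2.imread('pics/b0.png')
cv2.imwrite('pics/ab.png',cv2.resize(np.vstack([a,b]),(800,1200))[:, :])
cv2.imwrite('pics/a1.png',cv2.resize(a,(800,600)))
cv2.imwrite('pics/b1.png',cv2.resize(b,(800,600)))
```

```text
(no output)
```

View pics/a1.png

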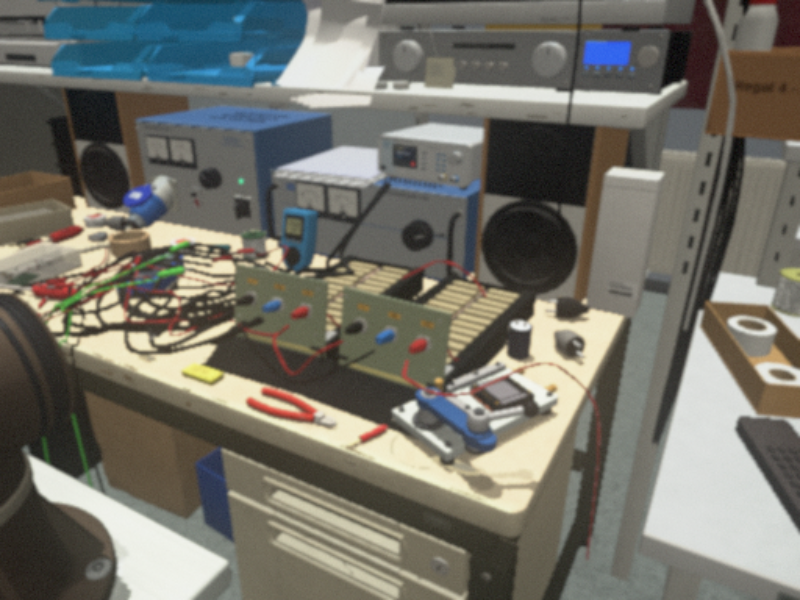

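View pics/b1.png

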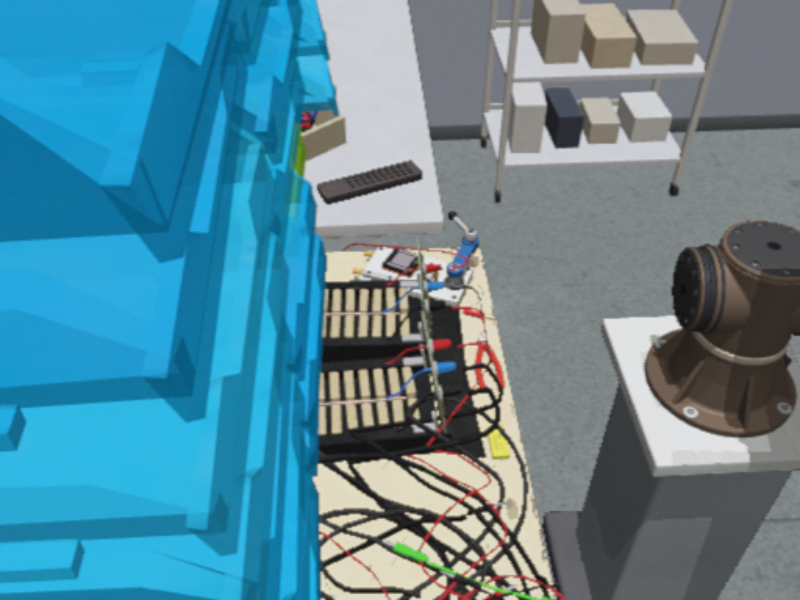

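The scene view shows the cold plate at the right front corner of the desk (about 395–555, 360–460 at the enlarged scale). The blue arm points right and forward, and its lever is open. The side view confirms this, with the module near (400,260).

```bash
cat >> h.py <<'E'
def ray(c,u,v):
    M=R.from_euler('xyz',c['attitude'],degrees=True).as_matrix()
    return M@np.linalg.solve(c['K'],[u,v,1.])
def pix2z(c,u,v,z):
    d=ray(c,u,v); return c['eye']+d*(z-c['eye'][2])/d[2]
def proj(c,P):
    M=R.from_euler('xyz',c['attitude'],degrees=True).as_matrix()
    q=(np.atleast_2d(P)-c['eye'])@M@c['K'].T; return q[:,:2]/q[:,2:]
E
python3 - <<'E'
from h import *
k=1.5625
c=r.camera_info('scene')
for n,u,v,z in [('pivot',425,392,.06),('nose',485,440,.058),('module',502,393,.035),('ball',478,398,.088),('plate left corner',395,415,.026),('far right',553,397,.026),('cap',519,352,0),('red plug',373,434,.005),('cutter',290,405,.01),('deskcorner',515,530,0),('panel',440,380,0),('panel top',450,305,.1)]:
    print(n,pix2z(c,u/k,v/k,z).round(3))
c=r.camera_info('side')
for n,u,v,z in [('module',402,260,.039),('nose',472,238,.06),('ball',452,216,.088),('pivot',455,280,.06)]:
    print(n,pix2z(c,u/k,v/k,z).round(3))
s=r.get_state();c=r.camera_info('wrist')
Rt=R.from_euler('xyz',s['eef_rot'],degrees=True);Rc=R.from_euler('xyz',c['attitude'],degrees=True)
print('cam in tool',Rt.inv().apply(c['eye']-s['tcp_pos']),(Rt.inv()*Rc).as_matrix().round(3))
E
```

```text
pivot [ 0.415 -0.23   0.06 ]
nose [ 0.366 -0.326  0.058]
module [ 0.497 -0.299  0.035]
ball [ 0.394 -0.304  0.088]
plate left corner [ 0.399 -0.198  0.026]
far right [ 0.534 -0.354  0.026]
cap [ 0.672 -0.265  0.   ]
red plug [ 0.377 -0.18   0.005]
cutter [ 0.37  -0.058  0.01 ]
deskcorner [ 0.319 -0.38   0.   ]
panel [ 0.538 -0.194  0.   ]
panel top [ 0.577 -0.187  0.1  ]
module [ 0.499 -0.294  0.039]
nose [ 0.365 -0.325  0.06 ]
ball [ 0.401 -0.359  0.088]
pivot [ 0.41  -0.206  0.06 ]
cam in tool [ 0.07448238 -0.00020126 -0.15044307] [[ 0.001 -0.962 -0.273]
 [ 1.     0.001 -0.002]
 [ 0.002 -0.273  0.962]]
```

```bash
cat >> h.py <<'E'
def plan(wps, start=None, step=.058, tstep=10.0):
    """wps: (x,y,z,yaw); tool pointing down. Prints rows in the move units."""
    s=r.get_state()
    p=np.r_[s['tcp_pos'],s['eef_rot'][2]] if start is None else np.array(start,float)
    rows=[]
    for w in wps:
        w=np.array(w,float); w[3]=p[3]+(w[3]-p[3])
        n=int(max(1,np.ceil(np.linalg.norm(w[:3]-p[:3])/step),np.ceil(abs(w[3]-p[3])/tstep)))
        for i in range(n):
            d=(w-p)/(n-i); a=np.radians(p[3]); c,q=np.cos(a),np.sin(a)
            row=np.round([(d[0]*c+d[1]*q)/.5,(d[0]*q-d[1]*c)/.5,-d[2]/.5,0,0,-d[3]/60],3)+0
            t=row*.5
            p=p+np.array([t[0]*c+t[1]*q,t[0]*q-t[1]*c,-t[2],-row[5]*60]); rows.append(row.tolist())
    for i in range(0,len(rows),5): print(rows[i:i+5])
    print('ends',p.round(4),len(rows),'rows')
E
python3 - <<'E'
from h import *
plan([(.42,.30,.29,-40),(.48,-.05,.29,-90),(.47,-.29,.25,-90)])
E
```

```text
[[0.082, 0.07, -0.016, 0.0, 0.0, 0.046], [0.085, 0.066, -0.016, 0.0, 0.0, 0.046], [0.089, 0.062, -0.016, 0.0, 0.0, 0.046], [0.091, 0.058, -0.016, 0.0, 0.0, 0.046], [0.094, 0.053, -0.016, 0.0, 0.0, 0.046]]
[[0.097, 0.049, -0.016, 0.0, 0.0, 0.047], [0.099, 0.044, -0.016, 0.0, 0.0, 0.046], [0.077, 0.066, 0.0, 0.0, 0.0, 0.119], [0.085, 0.055, 0.0, 0.0, 0.0, 0.119], [0.091, 0.044, 0.0, 0.0, 0.0, 0.119]]
[[0.096, 0.033, 0.0, 0.0, 0.0, 0.119], [0.1, 0.021, 0.0, 0.0, 0.0, 0.119], [0.101, 0.008, 0.0, 0.0, 0.0, 0.119], [0.101, -0.005, 0.0, 0.0, 0.0, 0.119], [0.096, 0.004, 0.016, 0.0, 0.0, 0.0]]
[[0.096, 0.004, 0.016, 0.0, 0.0, 0.0], [0.096, 0.004, 0.016, 0.0, 0.0, 0.0], [0.096, 0.004, 0.016, 0.0, 0.0, 0.0], [0.096, 0.004, 0.016, 0.0, 0.0, 0.0]]
ends [  0.4701  -0.2899   0.2499 -89.9793] 19 rows
```

Call:
carry_out(
  targets=[
    [0.082,0.07,-0.016,0,0,0.046],
    [0.085,0.066,-0.016,0,0,0.046],
    [0.089,0.062,-0.016,0,0,0.046],
    [0.091,0.058,-0.016,0,0,0.046],
    [0.094,0.053,-0.016,0,0,0.046],
  ],
  hand=0,
)

```text
time_s: 0.78
tcp_pos: [0.3683, 0.3937, 0.2747]
eef_rot: [180.0, 0.0, -34.5]
contact_force: [1.4, 0.5, 0.6]
gripper_width: 0.0435
gripper_force: 0.0
```

Call:
carry_out(
  targets=[
    [0.097,0.049,-0.016,0,0,0.047],
    [0.099,0.044,-0.016,0,0,0.046],
    [0.077,0.066,0,0,0,0.119],
    [0.085,0.055,0,0,0,0.119],
    [0.091,0.044,0,0,0,0.119],
  ],
)

```text
time_s: 1.4
tcp_pos: [0.4458, 0.1489, 0.2906]
eef_rot: [-180.0, 0.0, -61.6]
contact_force: [0.9, 0.6, -0.0]
gripper_width: 0.0006
gripper_force: 0.0
```

Call:
carry_out(
  targets=[
    [0.096,0.033,0,0,0,0.119],
    [0.1,0.021,0,0,0,0.119],
    [0.101,0.008,0,0,0,0.119],
    [0.101,-0.005,0,0,0,0.119],
    [0.096,0.004,0.016,0,0,0],
  ],
)

```text
time_s: 2.02
tcp_pos: [0.4787, -0.0992, 0.2828]
eef_rot: [-179.9, 0.0, -90.1]
contact_force: [0.8, 0.1, -0.3]
gripper_width: 0.0003
gripper_force: 0.0
```

Call:
carry_out(
  targets=[
    [0.096,0.004,0.016,0,0,0],
    [0.096,0.004,0.016,0,0,0],
    [0.096,0.004,0.016,0,0,0],
    [0.096,0.004,0.016,0,0,0],
    [0,0,0,0,0,0],
  ],
)

```text
time_s: 2.65
tcp_pos: [0.4692, -0.2919, 0.249]
eef_rot: [179.8, 0.0, -90.2]
contact_force: [-0.2, 0.1, 0.1]
gripper_width: 0.0003
gripper_force: 0.0
```

Run:
```python
from h import *
import pickle
c=r.camera_info('wrist'); im=snap('wrist','w1'); pickle.dump(c,open('w1.pkl','wb'))
cv2.imwrite('pics/w1b.png',cv2.resize(im[:,:,::-1],(800,600),interpolation=cv2.INTER_CUBIC))
print(r.get_state()['tcp_pos'],r.get_state()['joints'],c['eye'])
```

```text
[ 0.46952816 -0.29070971  0.24958468] [-1.14479591e+01  8.50404376e+00 -1.35572230e+01 -1.08112287e-02
 -6.80502979e+01  1.13043823e+01] [ 0.47027512 -0.36570092  0.39943873]
```

View pics/w1b.png

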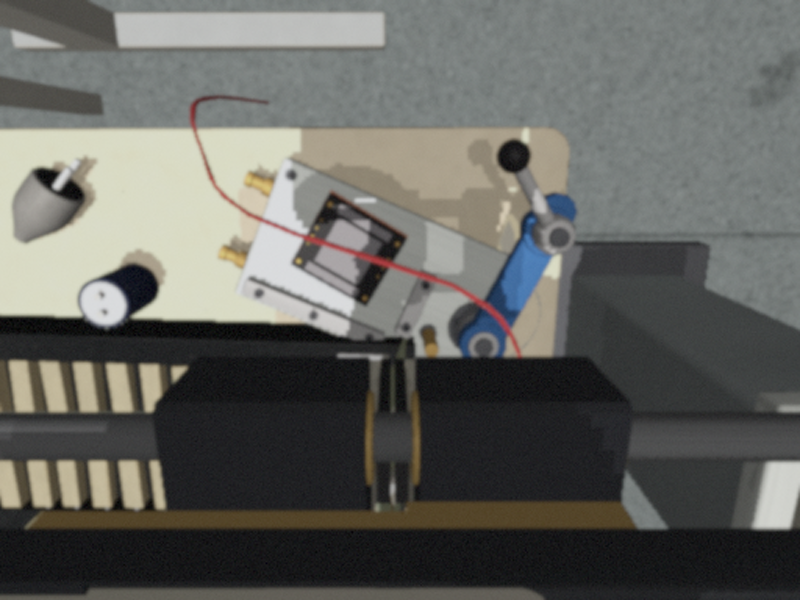

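The wrist view (enlarged scale) shows the module corners at (332,193), (406,240), (367,303) and (294,262). The pivot is at (484,345), the screw hub at (557,236) and the ball at (514,156). The stop pin is at (430,330), and the plate's far corners are at (286,158) and (238,293). The open arm points right.

Run:
```python
from h import *
import pickle
c=pickle.load(open('w1.pkl','rb')); k=1.5625
# sub-pixel help: use zoomed crop for viewing
g=lambda u,v,z: pix2z(c,u/k,v/k,z)[:2]
fr,fl=g(286,158,.026),g(238,293,.026); nr=g(508,253,.026)
print('far edge len',np.linalg.norm(fr-fl),'yaw(edge y)',np.degrees(np.arctan2(*(fl-fr)[::-1]))-90,'yaw(right edge)',np.degrees(np.arctan2(*(fr-nr)[::-1])))
piv,pin,scr,ball=g(484,345,.066),g(430,330,.064),g(557,236,.087),g(514,156,.090)
print('piv',piv,'pin',pin,np.linalg.norm(pin-piv),'scr',scr,np.linalg.norm(scr-piv),'ball',ball,np.linalg.norm(ball-scr))
m=[g(*p,.039) for p in [(332,193),(406,240),(367,303),(294,262)]]
print([np.linalg.norm(m[i]-m[i-1]).round(4) for i in range(4)])
# fit plate pose
mod={'fr':(86,-58),'fl':(86,46),'piv':(-85,0),'pin':(-55,17)}
A=np.array(list(mod.values()))/1000; B=np.array([fr,fl,piv,pin])
a=A-A.mean(0);b=B-B.mean(0)
th=np.arctan2((a[:,0]*b[:,1]-a[:,1]*b[:,0]).sum(),(a*b).sum()); Rm=np.array([[np.cos(th),-np.sin(th)],[np.sin(th),np.cos(th)]])
t=B.mean(0)-Rm@A.mean(0); print('yaw',np.degrees(th),'seat',t,'resid mm',((A@Rm.T+t-B)*1000).round(1).tolist())
w=lambda p:((Rm.T@(np.array(p)-t))*1000).round(1)
print('module in plate',w(np.mean(m,0)),[w(p) for p in m],'arm scr',w(scr),'ball',w(ball),'nr',w(nr))
im=cv2.imread('pics/w1.png')[70:240,130:380]; 
cv2.imwrite('pics/w1c.png',cv2.resize(im,None,fx=3.2,fy=3.2,interpolation=cv2.INTER_CUBIC))
np.save('plate.npy',np.r_[t,th])
```

```text
far edge len 0.10245892629239671 yaw(edge y) -23.047238918527512 yaw(right edge) -23.115921071731467
piv [ 0.40859317 -0.23850032] pin [ 0.44453171 -0.24848173] 0.03729889297795588 scr [ 0.37258277 -0.31470589] 0.08428545691061445 ball [ 0.40128484 -0.36027901] 0.053858308598427544
[np.float64(0.0542), np.float64(0.0585), np.float64(0.0522), np.float64(0.0578)]
yaw -22.21498656210277 seat [ 0.48585795 -0.27545301] resid mm [[2.7, -3.4], [1.9, -1.4], [-1.4, -4.8], [-3.2, 9.6]]
module in plate [ 19.9 -15.7] [array([ 44.5, -47.3]), array([-13. , -36.6]), array([-4.6, 14.9]), array([52.5,  6.3])] arm scr [-90.  -79.2] ball [ -46.2 -110.5] nr [-84.7 -53.3]
```

View pics/w1c.png

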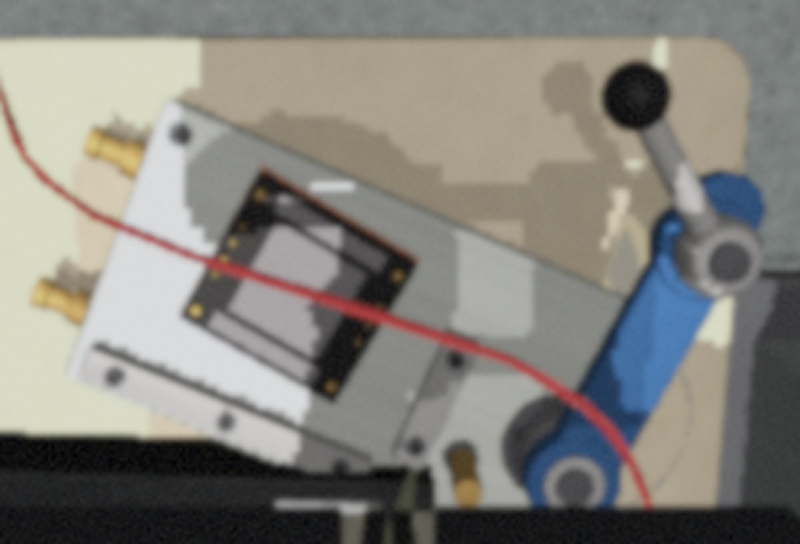

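The crop shows corners more clearly: module top at (262,170), (415,262), (333,400) and (183,315), and the pin top at about (465,495), partly hidden. A red wire passes over the plate, so I'll triangulate its height.

Run:
```python
from h import *
import pickle
c=pickle.load(open('w1.pkl','rb')); k=1.5625
g=lambda u,v,z: pix2z(c,130+u/3.2,70+v/3.2,z)[:2]
fr,fl,nr=g(176,99,.026),g(68,377,.026),g(622,300,.026)
piv,scr,ball=g(576,486,.066),g(728,262,.087),g(637,95,.090)
print('fe',np.linalg.norm(fr-fl),np.linalg.norm(scr-piv),np.linalg.norm(ball-scr))
A=np.array([(86,-58),(86,46),(-85,0)])/1000; B=np.array([fr,fl,piv])
a=A-A.mean(0);b=B-B.mean(0)
th=np.arctan2((a[:,0]*b[:,1]-a[:,1]*b[:,0]).sum(),(a*b).sum()); Rm=np.array([[np.cos(th),-np.sin(th)],[np.sin(th),np.cos(th)]])
t=B.mean(0)-Rm@A.mean(0); print('yaw',np.degrees(th),'seat',t,'resid mm',((A@Rm.T+t-B)*1000).round(1).tolist())
w=lambda p:((Rm.T@(np.array(p)-t))*1000).round(1)
m=[g(*p,.039) for p in [(262,170),(415,262),(333,400),(183,315)]]
print('mod',w(np.mean(m,0)),[w(p) for p in m],[np.linalg.norm(m[i]-m[i-1]).round(4) for i in range(4)],'scr',w(scr),'ball',w(ball),'nr',w(nr),'pin',w(g(465,495,.064)))
print('side rail edge',w(g(100,347,.035)),w(g(370,458,.035)),'end rail',w(g(455,365,.035)),w(g(420,440,.035)))
np.save('plate.npy',np.r_[t,th])
# wire
s=r.camera_info('scene')
W=[(520,355),(490,305),(460,287),(400,265),(340,245),(280,228),(240,210),(210,180),(195,140)]
S=np.array([(405,370),(420,380),(470,381),(500,370),(540,363),(570,375),(590,400),(600,440),(592,500)],float)
f=np.concatenate([np.linspace(S[i],S[i+1],40) for i in range(len(S)-1)])/k
for u,v in W:
    P=np.array([pix2z(c,u/k,v/k,z) for z in np.linspace(-.1,.3,161)]); q=proj(s,P)
    d=np.linalg.norm(q[:,None]-f[None],axis=2).min(1); best=[i for i in range(1,160) if d[i]<d[i-1] and d[i]<=d[i+1] and d[i]<4]
    print((u,v),[(P[i].round(3).tolist(),d[i].round(1)) for i in best])
for n,u,v,z in [('panelR top',450,305,.1),('panelR bot',440,382,0.)]: print(n,w(pix2z(s,u/k,v/k,z)[:2]))
```

```text
fe 0.10427158307575672 0.08496296876591912 0.05511448993220108
yaw -24.014818607065664 seat [ 0.48489583 -0.27102691] resid mm [[1.1, -0.5], [-0.0, -0.3], [-1.0, 0.9]]
mod [ 23.7 -18.5] [array([ 49.4, -49.6]), array([ -8.2, -42.3]), array([-2.1, 12.5]), array([55.6,  5.5])] [np.float64(0.0555), np.float64(0.0581), np.float64(0.0552), np.float64(0.0581)] scr [-86.  -85.3] ball [ -40.1 -115.7] nr [-80.5 -57.4] pin [-52.5  17.7]
side rail edge [77.9 28.5] [-22.7  28.1] end rail [-35.8 -14.8] [-36.   14.9]
(520, 355) [([0.391, -0.242, 0.092], np.float64(0.6))]
(490, 305) [([0.411, -0.274, 0.092], np.float64(0.6))]
(460, 287) [([0.428, -0.283, 0.085], np.float64(0.5))]
(400, 265) [([0.465, -0.297, 0.082], np.float64(0.4))]
(340, 245) [([0.502, -0.307, 0.073], np.float64(0.3))]
(280, 228) [([0.541, -0.316, 0.057], np.float64(0.2))]
(240, 210) [([0.568, -0.326, 0.05], np.float64(0.1))]
(210, 180) [([0.591, -0.344, 0.033], np.float64(0.1))]
(195, 140) [([0.607, -0.37, 0.008], np.float64(0.3))]
panelR top [ 50.1 114.6]
panelR bot [13.3 88. ]
```

```bash
cat >> h.py <<'E'
t0=np.load('plate.npy')
def W(x,y,z,yaw=0):
    "plate mm, yaw relative to plate -> world waypoint"
    c,s=np.cos(t0[2]),np.sin(t0[2])
    return (t0[0]+(c*x-s*y)/1e3,t0[1]+(s*x+c*y)/1e3,z/1e3,yaw+np.degrees(t0[2]))
def P(p):
    c,s=np.cos(t0[2]),np.sin(t0[2]); d=(np.array(p[:2])-t0[:2])*1e3
    return np.array([c*d[0]+s*d[1],-s*d[0]+c*d[1],p[2]*1e3]) if len(p)>2 else np.array([c*d[0]+s*d[1],-s*d[0]+c*d[1]])
def st():
    s=r.get_state(); f=s['contact_force']; c,q=np.cos(t0[2]),np.sin(t0[2])
    print('t',round(s['time_s'],2),'tcp plate',P(s['tcp_pos']).round(1),'yaw',(s['eef_rot'][2]-np.degrees(t0[2])).round(1),'F plate',np.round([c*f[0]+q*f[1],-q*f[0]+c*f[1],f[2]],1))
E
python3 - <<'E'
from h import *
st(); plan([W(88,-16,120,-90),W(88,-16,38,-90)])
E
```

```text
t 2.7 tcp plate [ -6.  -24.2 249.6] yaw -66.1 F plate [ 0.8  0.3 -0.2]
[[0.02, -0.06, 0.086, 0.0, 0.0, 0.133], [0.012, -0.062, 0.087, 0.0, 0.0, 0.132], [0.004, -0.062, 0.086, 0.0, 0.0, 0.133], [0.0, 0.0, 0.082, 0.0, 0.0, 0.0], [0.0, 0.0, 0.082, 0.0, 0.0, 0.0]]
ends [ 5.586000e-01 -3.216000e-01  3.810000e-02 -1.140277e+02] 5 rows
```

Call:
carry_out(
  targets=[
    [0.02,-0.06,0.086,0,0,0.133],
    [0.012,-0.062,0.087,0,0,0.132],
    [0.004,-0.062,0.086,0,0,0.133],
    [0,0,0.082,0,0,0],
    [0,0,0.082,0,0,0],
  ],
)

```text
time_s: 3.32
tcp_pos: [0.5601, -0.3189, 0.0378]
eef_rot: [-180.0, 0.0, -113.8]
contact_force: [0.6, -0.2, -0.1]
gripper_width: 0.0002
gripper_force: 0.0
```

Call:
carry_out(
  targets=[
    [0,0,0,0,0,0],
    [0,0.01,0,0,0,0],
    [0,0.01,0,0,0,0],
    [0,0.01,0,0,0,0],
  ],
)

```text
time_s: 3.82
tcp_pos: [0.5456, -0.3138, 0.0399]
eef_rot: [-179.9, 0.0, -113.9]
contact_force: [-0.8, -0.7, 0.9]
gripper_width: 0.0005
gripper_force: 0.0
```

Run:
```python
from h import *
st()
```

```text
t 3.83 tcp plate [ 72.9 -14.3  39.9] yaw -89.8 F plate [-0.4 -1.   0.9]
```

Call:
carry_out(
  targets=[
    [0,0.01,0,0,0,0],
    [0,0.01,0,0,0,0],
  ],
)

```text
time_s: 4.08
tcp_pos: [0.5371, -0.3101, 0.0397]
eef_rot: [-179.9, 0.0, -113.8]
contact_force: [2.5, -0.3, 1.6]
gripper_width: 0.0003
gripper_force: 0.8
```

Call:
carry_out(
  targets=[
    [0,0.006,0,0,0,0],
    [0,0.006,0,0,0,0],
  ],
)

```text
time_s: 4.32
tcp_pos: [0.5313, -0.3077, 0.0393]
eef_rot: [-180.0, 0.0, -113.9]
contact_force: [2.7, -0.1, 1.8]
gripper_width: 0.0002
gripper_force: 1.1
```

Run:
```python
from h import *
st(); im=snap('wrist','w2')
cv2.imwrite('pics/w2b.png',cv2.resize(im[60:320,60:420,::-1],(798,576),interpolation=cv2.INTER_CUBIC))
```

```text
t 4.33 tcp plate [ 57.3 -14.6  39.3] yaw -89.8 F plate [2.5 1.  1.8]
```

View pics/w2b.png

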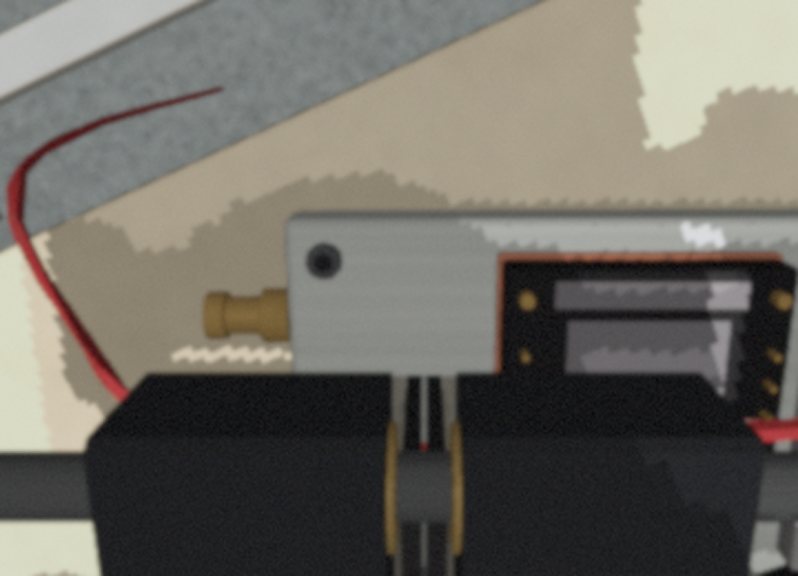

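The module is now square with the plate. Its copper far edge is at u≈500 and its right edge at v≈256 in the crop; contact force is about 2.7 N.

Run:
```python
from h import *
c=r.camera_info('wrist'); k=798/360
for n,u,v,z in [('face top',500,262,.030),('face low',499,370,.030),('far corner plate',288,213,.026)]:
    print(n,P(pix2z(c,60+u/k,60+v/k,z)))
st()
```

```text
face top [ 41.09533899 -49.09533844  30.        ]
face low [ 40.53547224 -24.0542434   30.        ]
far corner plate [ 87.19318198 -58.94180633  26.        ]
t 4.38 tcp plate [ 56.9 -14.6  39.2] yaw -89.8 F plate [2.  0.1 0.6]
```

Call:
carry_out(
  targets=[
    [0,0.006,0,0,0,0],
    [0,0.006,0,0,0,0],
  ],
)

```text
time_s: 4.62
tcp_pos: [0.5256, -0.3052, 0.0391]
eef_rot: [-180.0, -0.0, -113.9]
contact_force: [1.7, -0.8, 1.0]
gripper_width: 0.0002
gripper_force: 1.0
```

Call:
carry_out(
  targets=[
    [0,0.004,0,0,0,0],
    [0,0.004,0,0,0,0],
  ],
)

```text
time_s: 4.88
tcp_pos: [0.5237, -0.3043, 0.0397]
eef_rot: [-179.8, -0.0, -113.8]
contact_force: [6.5, -5.7, 1.3]
gripper_width: 0.0004
gripper_force: 4.2
```

Call:
carry_out(
  targets=[
    [0,0.004,0,0,0,0],
    [0,0.004,0,0,0,0],
  ],
)

```text
time_s: 5.12
tcp_pos: [0.5235, -0.304, 0.0411]
eef_rot: [-179.4, 0.0, -113.7]
contact_force: [12.7, -9.3, 1.1]
gripper_width: 0.0003
gripper_force: 7.7
```

Run:
```python
from h import *
st(); s=r.get_state(); p=np.r_[s['tcp_pos'],s['eef_rot'][2]]
plan([W(53,-15,40,-90),W(53,-15,62,-90),W(3,-65,62,-90),W(3,-65,43,-90)])
```

```text
t 5.12 tcp plate [ 48.6 -14.4  41.1] yaw -89.7 F plate [15.4 -3.4  1.1]
[[0.001, -0.009, 0.002, 0.0, 0.0, 0.005], [0.0, 0.0, -0.044, 0.0, 0.0, 0.0], [0.05, 0.05, 0.0, 0.0, 0.0, 0.0], [0.05, 0.05, 0.0, 0.0, 0.0, 0.0], [0.0, 0.0, 0.038, 0.0, 0.0, 0.0]]
ends [ 4.613000e-01 -3.315000e-01  4.310000e-02 -1.140403e+02] 5 rows
```

Call:
carry_out(
  targets=[
    [0,-0.012,0,0,0,0],
    [0,0,-0.044,0,0,0],
    [0.05,0.05,0,0,0,0],
    [0.05,0.05,0,0,0,0],
    [0,0,0,0,0,0],
  ],
)

```text
time_s: 5.75
tcp_pos: [0.4543, -0.3297, 0.0604]
eef_rot: [179.8, 0.0, -114.0]
contact_force: [0.9, 0.2, -0.0]
gripper_width: 0.0004
gripper_force: 0.0
```

Run:
```python
from h import *
st()
s=r.get_state(); plan([W(3,-65,43,-90)])
```

```text
t 5.75 tcp plate [ -4.  -66.   60.4] yaw -90.0 F plate [ 0.7  0.5 -0. ]
[[-0.002, -0.014, 0.035, 0.0, 0.0, 0.0]]
ends [ 4.611000e-01 -3.316000e-01  4.290000e-02 -1.139963e+02] 1 rows
```

Call:
carry_out(
  targets=[
    [0,-0.014,0,0,0,0],
    [0,0,0.034,0,0,0],
    [-0.004,0,0,0,0,0],
    [0,0,0,0,0,0],
  ],
)

```text
time_s: 6.25
tcp_pos: [0.4657, -0.3306, 0.0441]
eef_rot: [180.0, -0.0, -113.8]
contact_force: [0.4, 0.7, -0.0]
gripper_width: 0.0005
gripper_force: 0.0
```

Call:
carry_out(
  targets=[
    [-0.008,0,0,0,0,0],
    [-0.008,0,0,0,0,0],
    [-0.004,0,0,0,0,0],
  ],
)

```text
time_s: 6.62
tcp_pos: [0.4694, -0.3216, 0.0445]
eef_rot: [-180.0, -0.0, -113.8]
contact_force: [-0.1, -1.2, 0.8]
gripper_width: 0.0003
gripper_force: 0.8
```

Run:
```python
from h import *
st()
```

```text
t 6.62 tcp plate [  6.4 -52.5  44.5] yaw -89.8 F plate [ 0.4 -1.1  0.8]
```

Call:
carry_out(
  targets=[
    [0.008,0,0,0,0,0],
    [0,0,0.011,0,0,0],
    [-0.008,0,0,0,0,0],
    [-0.008,0,0,0,0,0],
    [-0.008,0,0,0,0,0],
  ],
)

```text
time_s: 7.25
tcp_pos: [0.4725, -0.3141, 0.0385]
eef_rot: [180.0, -0.0, -113.8]
contact_force: [-0.1, -1.0, -0.6]
gripper_width: 0.0004
gripper_force: 0.4
```

Call:
carry_out(
  targets=[
    [-0.005,0,0,0,0,0],
    [-0.005,0,0,0,0,0],
  ],
)

```text
time_s: 7.5
tcp_pos: [0.4742, -0.3107, 0.0389]
eef_rot: [180.0, -0.1, -113.8]
contact_force: [-4.8, -16.3, 1.6]
gripper_width: 0.0001
gripper_force: 8.8
```

Run:
```python
from h import *
st()
```

```text
t 7.5 tcp plate [  6.4 -40.6  38.9] yaw -89.8 F plate [  2.2 -16.8   1.6]
```

Call:
carry_out(
  targets=[
    [0.008,0,0,0,0,0],
    [0,0,-0.044,0,0,0],
    [-0.04,-0.055,0,0,0,0],
    [-0.04,-0.055,0,0,0,0],
    [0,0,0,0,0,0],
  ],
)

```text
time_s: 8.12
tcp_pos: [0.5415, -0.2987, 0.0605]
eef_rot: [-179.9, 0.0, -113.8]
contact_force: [-0.7, -0.6, 0.2]
gripper_width: 0.0002
gripper_force: 0.0
```

Run:
```python
from h import *
st()
```

```text
t 8.12 tcp plate [63.  -2.2 60.5] yaw -89.8 F plate [-0.4 -0.8  0.2]
```

Call:
carry_out(
  targets=[
    [0,0,0.042,0,0,0],
    [0,0.008,0,0,0,0],
    [0,0.008,0,0,0,0],
  ],
)

```text
time_s: 8.5
tcp_pos: [0.5314, -0.296, 0.04]
eef_rot: [180.0, -0.0, -113.9]
contact_force: [-0.6, -0.6, 0.3]
gripper_width: 0.0004
gripper_force: 0.0
```

Run:
```python
from h import *
st()
```

```text
t 8.5 tcp plate [52.6 -3.9 40. ] yaw -89.8 F plate [-0.3 -0.8  0.3]
```

Call:
carry_out(
  targets=[
    [0,0.004,0,0,0,0],
    [0,0.004,0,0,0,0],
  ],
)

```text
time_s: 8.75
tcp_pos: [0.5288, -0.2946, 0.0404]
eef_rot: [-179.9, 0.0, -113.8]
contact_force: [1.6, -0.9, 0.3]
gripper_width: 0.0005
gripper_force: 0.9
```

Call:
carry_out(
  targets=[
    [0,0.003,0,0,0,0],
    [0,0.003,0,0,0,0],
  ],
)

```text
time_s: 9.0
tcp_pos: [0.528, -0.2941, 0.0407]
eef_rot: [-179.7, 0.0, -113.8]
contact_force: [7.7, -6.2, -0.7]
gripper_width: 0.0002
gripper_force: 4.4
```

Run:
```python
from h import *
st(); s=r.get_state(); 
plan([W(54,-3,40,-90),W(54,-3,90,-90),W(0,25,200,-90)])
```

```text
t 9.0 tcp plate [48.8 -3.5 40.7] yaw -89.8 F plate [ 9.5 -2.6 -0.7]
[[-0.001, -0.01, 0.001, 0.0, 0.0, 0.004], [0.0, 0.0, -0.1, 0.0, 0.0, 0.0], [-0.019, 0.036, -0.073, 0.0, 0.0, 0.0], [-0.018, 0.036, -0.073, 0.0, 0.0, 0.0], [-0.019, 0.036, -0.074, 0.0, 0.0, 0.0]]
ends [   0.4949   -0.2481    0.2002 -114.0393] 5 rows
```

Call:
carry_out(
  targets=[
    [0,-0.012,0,0,0,0.003],
    [0,0,-0.1,0,0,0],
    [-0.019,0.036,-0.073,0,0,0],
    [-0.019,0.036,-0.073,0,0,0],
    [-0.019,0.036,-0.073,0,0,0],
  ],
)

```text
time_s: 9.62
tcp_pos: [0.4922, -0.2468, 0.1998]
eef_rot: [179.9, -0.0, -114.1]
contact_force: [0.7, -0.1, 0.1]
gripper_width: 0.0003
gripper_force: 0.0
```

Call:
carry_out(
  targets=[
    [0,0,0,0,0,0],
  ],
)

```text
time_s: 9.75
tcp_pos: [0.4939, -0.2469, 0.2023]
eef_rot: [-179.7, 0.1, -114.0]
contact_force: [0.0, -0.7, -1.2]
gripper_width: 0.0004
gripper_force: 0.0
```

Run:
```python
from h import *
import pickle
st(); c=r.camera_info('wrist'); im=snap('wrist','w3'); pickle.dump(c,open('w3.pkl','wb'))
cv2.imwrite('pics/w3b.png',cv2.resize(im[60:250,130:383,::-1],(799,600),interpolation=cv2.INTER_CUBIC))
# prediction of home outline (top, z=.039) in crop px
k=799/253
for p in [(31,-29),(-31,-29),(-31,29),(31,29)]:
    q=proj(c,[W(*p,39)[:3]])[0]; print(p,((q-[130,60])*k).round())
```

```text
t 9.75 tcp plate [ -1.6  25.6 202.3] yaw -90.0 F plate [ 0.3 -0.6 -1.2]
(31, -29) [272. 175.]
(-31, -29) [490. 175.]
(-31, 29) [485. 374.]
(31, 29) [277. 373.]
```

View pics/w3b.png

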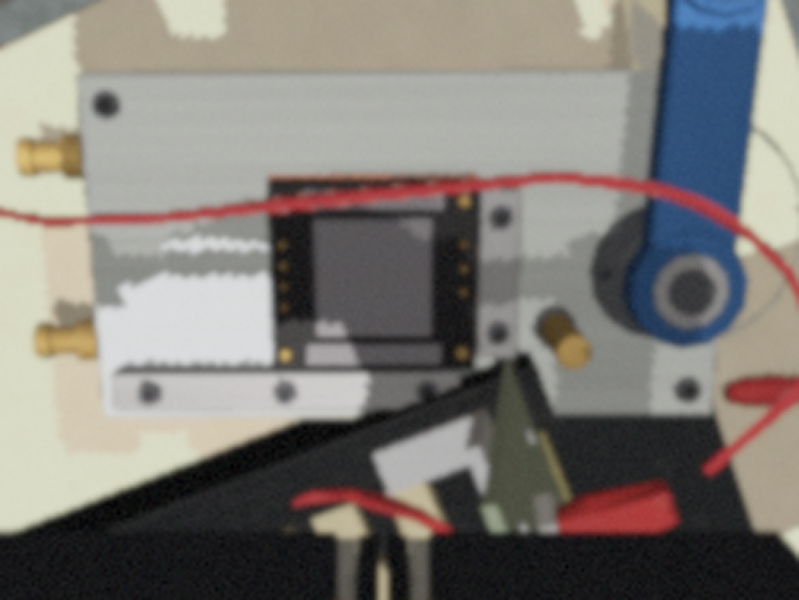

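The module sits flush against the end rail (u≈478) and the side rail (v≈368). The pivot is at (690,292) in the crop, and the load board panel's near end is just left of the plate, around (510,365).

```bash
cat >> h.py <<'E'
PIV=np.array([-85.,0.])
def arc(c,p0,yaw0,z,angs):
    "rigid rotation about plate point c of a pose at plate p0; angs deg ccw"
    out=[]
    for a in angs:
        q=np.radians(a); d=np.array(p0)-c
        out.append(W(c[0]+np.cos(q)*d[0]-np.sin(q)*d[1],c[1]+np.sin(q)*d[0]+np.cos(q)*d[1],z,yaw0+a))
    return out
E
python3 - <<'E'
from h import *
import pickle
c=pickle.load(open('w3.pkl','rb')); k=799/253
f=lambda u,v,z:P(pix2z(c,130+u/k,60+v/k,z))
print('piv',f(690,292,.066),'pin',f(573,352,.064),'panel',f(510,362,.1),'arm edges',f(668,30,.064),f(765,30,.064))
plan([W(-125,-20,140,-90),W(-125,-58,110,-90),W(-125,-58,64,-90)])
E
```

```text
piv [-82.59514321  -0.15252162  66.        ] pin [-52.58254376  16.73271672  64.        ] panel [-31.22944253  11.15425282 100.        ] arm edges [-72.31760067 -66.21418176  64.        ] [-96.70018901 -66.23993419  64.        ]
[[0.03, 0.082, 0.04, 0.0, 0.0, 0.0], [0.03, 0.082, 0.04, 0.0, 0.0, 0.0], [0.031, 0.082, 0.041, 0.0, 0.0, 0.0], [0.076, 0.0, 0.06, 0.0, 0.0, 0.0], [0.0, 0.0, 0.092, 0.0, 0.0, 0.0]]
ends [ 3.47100e-01 -2.73300e-01  6.39000e-02 -1.14006e+02] 5 rows
```

Call:
carry_out(
  targets=[
    [0.03,0.082,0.04,0,0,0],
    [0.03,0.082,0.04,0,0,0],
    [0.031,0.082,0.041,0,0,0],
    [0.076,0,0.06,0,0,0],
    [0,0,0.094,0,0,0],
  ],
)

```text
time_s: 10.42
tcp_pos: [0.3463, -0.275, 0.0608]
eef_rot: [-179.9, 0.0, -114.2]
contact_force: [1.1, 0.0, -1.4]
gripper_width: 0.0005
gripper_force: 0.0
```

Call:
carry_out(
  targets=[
    [0,0,0,0,0,0],
  ],
)

```text
time_s: 10.55
tcp_pos: [0.3434, -0.2731, 0.0584]
eef_rot: [179.5, -0.1, -114.1]
contact_force: [-1.1, -0.7, 0.3]
gripper_width: 0.0005
gripper_force: 0.0
```

Run:
```python
from h import *
st()
s=r.get_state(); p=P(s['tcp_pos']); y=s['eef_rot'][2]-np.degrees(t0[2])
C=np.array([-84.,0])
plan(arc(C,p[:2],y,62,np.arange(6,97,6)))
```

```text
t 10.55 tcp plate [-128.4  -59.5   58.4] yaw -90.1 F plate [-0.7 -1.1  0.3]
[[0.009, -0.013, -0.007, 0.0, 0.0, -0.1], [0.008, -0.013, 0.0, 0.0, 0.0, -0.1], [0.009, -0.013, 0.0, 0.0, 0.0, -0.1], [0.008, -0.013, 0.0, 0.0, 0.0, -0.1], [0.009, -0.013, 0.0, 0.0, 0.0, -0.1]]
[[0.009, -0.013, 0.0, 0.0, 0.0, -0.1], [0.008, -0.013, 0.0, 0.0, 0.0, -0.1], [0.009, -0.013, 0.0, 0.0, 0.0, -0.1], [0.008, -0.013, 0.0, 0.0, 0.0, -0.1], [0.009, -0.013, 0.0, 0.0, 0.0, -0.1]]
[[0.008, -0.013, 0.0, 0.0, 0.0, -0.1], [0.009, -0.012, 0.0, 0.0, 0.0, -0.1], [0.009, -0.013, 0.0, 0.0, 0.0, -0.1], [0.008, -0.013, 0.0, 0.0, 0.0, -0.1], [0.009, -0.013, 0.0, 0.0, 0.0, -0.1]]
[[0.009, -0.013, 0.0, 0.0, 0.0, -0.1]]
ends [  0.4512  -0.2977   0.0619 -18.1474] 16 rows
```

Call:
carry_out(
  targets=[
    [0,-0.026,-0.004,0,0,0],
    [0.0055,-0.013,0,0,0,-0.1],
    [0.0055,-0.013,0,0,0,-0.1],
    [0.0055,-0.013,0,0,0,-0.1],
    [0.0055,-0.013,0,0,0,-0.1],
  ],
)

```text
time_s: 11.18
tcp_pos: [0.379, -0.2957, 0.0642]
eef_rot: [179.7, 0.1, -89.9]
contact_force: [-8.1, 2.0, 0.3]
gripper_width: 0.0003
gripper_force: 4.1
```

Call:
carry_out(
  targets=[
    [0.0055,-0.013,0,0,0,-0.1],
    [0.0055,-0.013,0,0,0,-0.1],
    [0.0055,-0.013,0,0,0,-0.1],
  ],
)

```text
time_s: 11.55
tcp_pos: [0.3991, -0.3019, 0.0642]
eef_rot: [179.7, 0.2, -71.8]
contact_force: [-9.4, 0.5, 0.0]
gripper_width: 0.0008
gripper_force: 4.1
```

Run:
```python
from h import *
st()
```

```text
t 11.55 tcp plate [-65.8 -63.1  64.2] yaw -47.8 F plate [-8.8 -3.4  0. ]
```

Call:
carry_out(
  targets=[
    [0.0055,-0.013,0,0,0,-0.1],
    [0.0055,-0.013,0,0,0,-0.1],
    [0.0055,-0.013,0,0,0,-0.1],
  ],
)

```text
time_s: 11.92
tcp_pos: [0.4198, -0.3015, 0.0642]
eef_rot: [179.8, 0.3, -53.8]
contact_force: [-11.0, 0.7, 0.6]
gripper_width: 0.0004
gripper_force: 4.1
```

Call:
carry_out(
  targets=[
    [0.0055,-0.013,0,0,0,-0.1],
    [0.0055,-0.013,0,0,0,-0.1],
    [0.0055,-0.013,0,0,0,-0.1],
  ],
)

```text
time_s: 12.3
tcp_pos: [0.4394, -0.2948, 0.0642]
eef_rot: [179.8, 0.3, -35.8]
contact_force: [-10.7, -2.5, 0.0]
gripper_width: 0.0002
gripper_force: 4.2
```

Run:
```python
from h import *
st()
```

```text
t 12.3 tcp plate [-31.8 -40.3  64.2] yaw -11.8 F plate [-8.7 -6.6  0. ]
```

Call:
carry_out(
  targets=[
    [0.0055,-0.013,0,0,0,-0.1],
    [0.0028,-0.0065,0,0,0,-0.05],
  ],
)

```text
time_s: 12.55
tcp_pos: [0.4489, -0.2894, 0.0643]
eef_rot: [179.9, 0.3, -26.9]
contact_force: [-9.5, -4.8, -1.4]
gripper_width: 0.0005
gripper_force: 4.1
```

Call:
carry_out(
  targets=[
    [0.002,-0.0045,0,0,0,-0.035],
  ],
)

```text
time_s: 12.68
tcp_pos: [0.4507, -0.2879, 0.0643]
eef_rot: [179.9, 0.3, -24.8]
contact_force: [-9.2, -4.2, -2.0]
gripper_width: 0.0006
gripper_force: 4.0
```

Call:
carry_out(
  targets=[
    [0.001,-0.003,0,0,0,-0.02],
  ],
)

```text
time_s: 12.8
tcp_pos: [0.4513, -0.2874, 0.0643]
eef_rot: [179.8, 0.3, -23.6]
contact_force: [-13.5, -15.8, -2.5]
gripper_width: -0.0
gripper_force: 9.3
```

Run:
```python
from h import *
st()
```

```text
t 12.8 tcp plate [-24.  -28.6  64.3] yaw 0.4 F plate [ -5.9 -19.9  -2.5]
```

Run:
```python
from h import *
import pickle
c=pickle.load(open('w3.pkl','rb')); k=799/253; s=r.camera_info('scene')
for uv in [(510,362),(575,495)]:
  for z in [0,.02,.045,.07,.1]:
    X=pix2z(c,130+uv[0]/k,60+uv[1]/k,z); print(uv,z,P(X).round(),(proj(s,[X])[0]*1.5625).round())
im=snap('scene','s2'); cv2.imwrite('pics/s2b.png',cv2.resize(im[170:310,220:390,::-1],(728,600),interpolation=cv2.INTER_CUBIC))
```

```text
(510, 362) 0 [-43.  35.   0.] [434. 413.]
(510, 362) 0.02 [-41.  30.  20.] [438. 401.]
(510, 362) 0.045 [-38.  24.  45.] [444. 386.]
(510, 362) 0.07 [-35.  18.  70.] [449. 370.]
(510, 362) 0.1 [-31.  11. 100.] [456. 350.]
(575, 495) 0 [-67.  82.   0.] [397. 403.]
(575, 495) 0.02 [-63.  74.  20.] [403. 392.]
(575, 495) 0.045 [-59.  65.  45.] [410. 377.]
(575, 495) 0.07 [-54.  56.  70.] [418. 362.]
(575, 495) 0.1 [-49.  45. 100.] [428. 344.]
```

View pics/s2b.png

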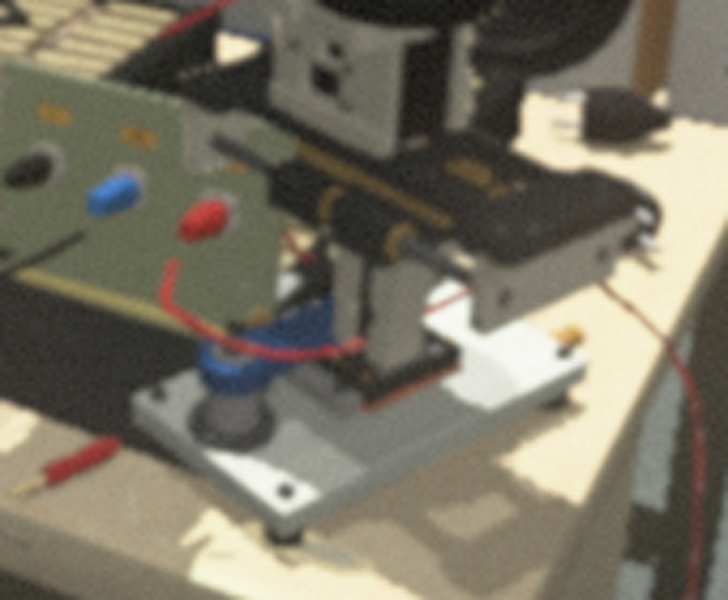

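Call:
carry_out(
  targets=[
    [0,0.02,0,0,0,0],
    [0,0,-0.09,0,0,0],
    [0,0,-0.09,0,0,0],
    [0,-0.06,-0.06,0,0,0],
    [0,-0.06,-0.03,0,0,0],
  ],
)

```text
time_s: 13.48
tcp_pos: [0.4766, -0.2408, 0.203]
eef_rot: [-179.9, -0.4, -23.7]
contact_force: [0.3, 0.4, -0.1]
gripper_width: 0.0003
gripper_force: 0.0
```

Call:
carry_out(
  targets=[
    [0,0,0,0,0,0],
  ],
)

```text
time_s: 13.6
tcp_pos: [0.4771, -0.24, 0.2023]
eef_rot: [-179.9, -0.4, -23.6]
contact_force: [-0.5, -0.1, 0.2]
gripper_width: 0.0005
gripper_force: 0.0
```

Run:
```python
from h import *
import pickle
st(); c=r.camera_info('wrist'); im=snap('wrist','w4'); pickle.dump(c,open('w4.pkl','wb'))
cv2.imwrite('pics/w4b.png',cv2.resize(im[40:260,110:403,::-1],(799,600),interpolation=cv2.INTER_CUBIC))
k=799/293
for n,p in [('screw',(0,0,87)),('piv',(-85,0,66)),('pin',(-55,17,64)),('c1',(31,-29,39)),('c2',(31,29,39)),('ball57',(30,46,90)),('plateFL',(86,46,26))]:
    print(n,((proj(c,[W(*p)[:3]])[0]-[110,40])*k).round())
```

```text
t 13.6 tcp plate [-19.7  25.2 202.3] yaw 0.4 F plate [-0.4 -0.3  0.2]
screw [475. 348.]
piv [461. 584.]
pin [411. 497.]
c1 [553. 228.]
c2 [377. 226.]
ball57 [314. 243.]
plateFL [327.  52.]
```

View pics/w4b.png

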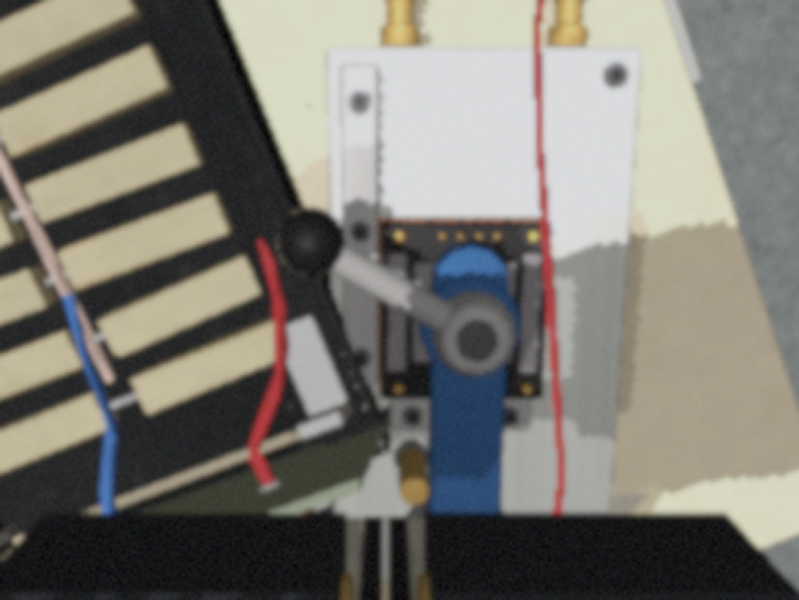

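The arm is closed beside the pin, with the ball at (310,242), which matches a lever angle of 57°, and the screw hub at (477,338). The load board's panel corner is near (388,430), so I'll triangulate it before planning the lever path.

Run:
```python
from h import *
import pickle
c3=pickle.load(open('w3.pkl','rb'));c4=pickle.load(open('w4.pkl','rb')); k3=799/253;k4=799/293
def tri(a,b):
    d1=ray(c3,130+a[0]/k3,60+a[1]/k3);d2=ray(c4,110+b[0]/k4,40+b[1]/k4)
    A=np.c_[d1,-d2];s,res,_,_=np.linalg.lstsq(A,c4['eye']-c3['eye'],rcond=None)
    return P((c3['eye']+d1*s[0]+c4['eye']+d2*s[1])/2).round(1),res
print('board corner',tri((525,357),(386,440)),tri((510,362),(386,425)),tri((540,385),(388,445)))
for uv in [(386,430),(386,450),(345,510),(300,425),(120,500)]:
    print(uv,[P(pix2z(c4,110+uv[0]/k4,40+uv[1]/k4,z)).round().tolist() for z in (.045,.1)])
f=lambda u,v,z:P(pix2z(c4,110+u/k4,40+v/k4,z))
s=f(477,338,.087);b=f(310,242,.09);print('scr',s,'ball',b,np.degrees(np.arctan2(*(b-s)[1::-1])),'pin',f(415,490,.064),'arm edges', f(432,470,.064),f(500,470,.064),'module',f(384,222,.039),f(542,222,.039),f(382,395,.039),'rail',f(380,75,.035),f(382,200,.035))
```

```text
board corner (array([-43.8,  25.2,  34.8]), array([1.11976048e-06])) (array([-38.4,  25.7,  36.7]), array([4.58778928e-07])) (array([-42.6,  26.5,  55.1]), array([3.98848631e-05]))
(386, 430) [[-38.0, 26.0, 45.0], [-21.0, 26.0, 100.0]]
(386, 450) [[-45.0, 25.0, 45.0], [-27.0, 26.0, 100.0]]
(345, 510) [[-67.0, 40.0, 45.0], [-46.0, 37.0, 100.0]]
(300, 425) [[-36.0, 55.0, 45.0], [-20.0, 50.0, 100.0]]
(120, 500) [[-64.0, 119.0, 45.0], [-43.0, 102.0, 100.0]]
scr [ 2.90170578 -0.51135388 87.        ] ball [30.16839757 47.21109842 90.        ] 60.25808829137778 pin [-52.3953917   15.82568808  64.        ] arm edges [-45.4003608   10.38994455  64.        ] [-45.18355101 -11.82357844  64.        ] module [32.34077941 26.83191343 39.        ] [ 32.79305999 -25.33725462  39.        ] [-26.65376722  27.03264333  39.        ] rail [78.43177552 28.51946001 35.        ] [39.24546228 27.57112193 35.        ]
```

Run:
```python
from h import *
print(r.get_state()['joints'].round(1)); plan([W(-2,52,112,60),W(-2,52,81,60)])
```

```text
[ -5.7   8.5 -20.2   0.  -61.   72.1]
[[0.006, -0.009, 0.03, 0.0, 0.0, -0.166], [0.008, -0.008, 0.03, 0.0, 0.0, -0.165], [0.009, -0.007, 0.029, 0.0, 0.0, -0.166], [0.01, -0.005, 0.03, 0.0, 0.0, -0.165], [0.011, -0.003, 0.029, 0.0, 0.0, -0.166]]
[[0.011, -0.001, 0.03, 0.0, 0.0, -0.165], [-0.001, 0.0, 0.062, 0.0, 0.0, 0.0]]
ends [ 0.504  -0.2228  0.0809 35.9719] 7 rows
```

Call:
carry_out(
  targets=[
    [0.006,-0.009,0.03,0,0,-0.166],
    [0.008,-0.008,0.03,0,0,-0.165],
    [0.009,-0.007,0.029,0,0,-0.166],
    [0.01,-0.005,0.03,0,0,-0.165],
    [0.011,-0.003,0.029,0,0,-0.166],
  ],
)

```text
time_s: 14.28
tcp_pos: [0.4981, -0.2265, 0.1242]
eef_rot: [180.0, -0.0, 26.3]
contact_force: [-0.8, -0.4, 0.3]
gripper_width: 0.0005
gripper_force: 0.0
```

Call:
carry_out(
  targets=[
    [0.011,-0.001,0.03,0,0,-0.165],
    [0,0,0.03,0,0,0],
    [0,0,0.03,0,0,0],
    [0,0,0,0,0,0],
  ],
)

```text
time_s: 14.78
tcp_pos: [0.5015, -0.2232, 0.0783]
eef_rot: [-179.9, 0.1, 35.7]
contact_force: [1.2, -0.0, 0.3]
gripper_width: 0.0004
gripper_force: 0.0
```

```bash
cat >> h.py <<'E'
SCR=np.array([2.,-.3])
def lev():
    st(); s=r.get_state(); d=P(s['tcp_pos'])[:2]-SCR; a=s['eef_rot'][2]-np.degrees(t0[2]); q=np.radians(a)
    print('yaw',a.round(1),'radial',(d@[np.cos(q),np.sin(q)]).round(1),'ccw off',(d@[-np.sin(q),np.cos(q)]).round(1),'j6',s['joints'][5].round(1),'Mz',s['moment'][2].round(2))
E
python3 -c "
from h import *
lev()"
```

```text
t 14.78 tcp plate [-4.3 50.5 78.3] yaw 59.7 F plate [1.1 0.5 0.3]
yaw 59.7 radial 40.7 ccw off 31.0 j6 129.2 Mz 0.01
```

Call:
carry_out(
  targets=[
    [0.002,0.016,-0.005,0,0,0],
    [0.0053,0.0121,0,0,0,0.133],
    [0.0053,0.0121,0,0,0,0.133],
    [0.0053,0.0121,0,0,0,0.133],
  ],
)

```text
time_s: 15.28
tcp_pos: [0.524, -0.2415, 0.0827]
eef_rot: [-180.0, -0.0, 11.6]
contact_force: [-0.6, 1.4, -1.6]
gripper_width: 0.0003
gripper_force: 0.8
```

```bash
python3 -c "
from h import *
lev()"
```

```text
t 15.28 tcp plate [23.7 42.9 82.7] yaw 35.6 F plate [-1.1  1.1 -1.6]
yaw 35.6 radial 42.8 ccw off 22.5 j6 106.9 Mz 0.01
```

Call:
carry_out(
  targets=[
    [0.0053,0.0121,0.002,0,0,0.133],
    [0.0053,0.0121,0,0,0,0.133],
    [0.0053,0.0121,0,0,0,0.133],
    [0.0053,0.0121,0,0,0,0.133],
    [0.0053,0.0121,0,0,0,0.133],
  ],
)

```text
time_s: 15.9
tcp_pos: [0.5355, -0.2722, 0.082]
eef_rot: [-180.0, -0.1, -28.3]
contact_force: [-0.2, 1.3, -0.9]
gripper_width: 0.0006
gripper_force: 0.8
```

```bash
python3 -c "
from h import *
lev()"
```

```text
t 15.9 tcp plate [46.7 19.5 82. ] yaw -4.3 F plate [-0.7  1.1 -0.9]
yaw -4.3 radial 43.1 ccw off 23.1 j6 70.0 Mz -0.02
```

Call:
carry_out(
  targets=[
    [0.0053,0.0121,0,0,0,0.133],
    [0.0053,0.0121,0,0,0,0.133],
    [0.0053,0.0121,0,0,0,0.133],
    [0.0053,0.0121,0,0,0,0.133],
    [0.0053,0.0121,0,0,0,0.133],
  ],
)

```text
time_s: 16.52
tcp_pos: [0.5246, -0.3029, 0.0823]
eef_rot: [-179.9, -0.1, -68.2]
contact_force: [1.7, 0.6, -1.0]
gripper_width: 0.0002
gripper_force: 0.8
```

Call:
carry_out(
  targets=[
    [0.0053,0.0121,0,0,0,0.133],
    [0.0053,0.0121,0,0,0,0.133],
    [0.0053,0.0121,0,0,0,0.133],
    [0.0053,0.0121,0,0,0,0.133],
    [0.0053,0.0121,0,0,0,0.133],
  ],
)

```text
time_s: 17.15
tcp_pos: [0.4964, -0.3192, 0.0824]
eef_rot: [-179.8, -0.0, -108.1]
contact_force: [1.4, -1.8, -1.2]
gripper_width: 0.0006
gripper_force: 0.8
```

```bash
python3 -c "
from h import *
lev()"
```

```text
t 17.15 tcp plate [ 30.1 -39.3  82.4] yaw -84.1 F plate [ 2.  -1.  -1.2]
yaw -84.1 radial 41.7 ccw off 23.9 j6 -4.3 Mz 0.04
```

Call:
carry_out(
  targets=[
    [0.0053,0.0121,0,0,0,0.133],
    [0.0053,0.0121,0,0,0,0.133],
    [0.0053,0.0121,0,0,0,0.133],
    [0.0053,0.0121,0,0,0,0.133],
    [0.0053,0.0121,0,0,0,0.133],
  ],
)

```text
time_s: 17.77
tcp_pos: [0.4643, -0.3134, 0.0824]
eef_rot: [-179.9, 0.1, -148.0]
contact_force: [1.3, -2.3, -1.1]
gripper_width: 0.0003
gripper_force: 0.9
```

Call:
carry_out(
  targets=[
    [0.0053,0.0121,0,0,0,0.133],
    [0.0053,0.0121,0,0,0,0.133],
    [0.0053,0.0121,0,0,0,0.133],
  ],
)

```text
time_s: 18.15
tcp_pos: [0.4495, -0.3001, 0.0822]
eef_rot: [-179.9, 0.1, -171.9]
contact_force: [1.1, -2.2, -1.2]
gripper_width: 0.0005
gripper_force: 1.0
```

```bash
python3 -c "
from h import *
lev()"
```

```text
t 18.15 tcp plate [-20.5 -41.   82.2] yaw -147.9 F plate [ 1.9 -1.6 -1.2]
yaw -147.9 radial 40.7 ccw off 22.5 j6 -69.0 Mz -0.02
```

Call:
carry_out(
  targets=[
    [0.0053,0.0121,0,0,0,0.133],
    [0.0053,0.0121,0,0,0,0.133],
    [0.0027,0.006,0,0,0,0.067],
  ],
)

```text
time_s: 18.52
tcp_pos: [0.4423, -0.2851, 0.0822]
eef_rot: [-180.0, 0.1, 168.2]
contact_force: [1.0, -1.8, -1.3]
gripper_width: 0.0006
gripper_force: 1.0
```

Call:
carry_out(
  targets=[
    [0.0027,0.006,0,0,0,0.067],
    [0.0027,0.006,0,0,0,0.067],
  ],
)

```text
time_s: 18.77
tcp_pos: [0.441, -0.2787, 0.0821]
eef_rot: [-180.0, 0.1, 160.2]
contact_force: [-0.1, -1.7, -1.0]
gripper_width: 0.0004
gripper_force: 1.0
```

```bash
python3 -c "
from h import *
lev()"
```

```text
t 18.77 tcp plate [-36.9 -24.9  82.1] yaw 184.2 F plate [ 0.6 -1.6 -1. ]
yaw 184.2 radial 40.6 ccw off 21.7 j6 -99.2 Mz 0.0
```

Call:
carry_out(
  targets=[
    [0.0013,0.003,0,0,0,0.033],
    [0.0013,0.003,0,0,0,0.033],
  ],
)

```text
time_s: 19.02
tcp_pos: [0.4405, -0.2764, 0.0821]
eef_rot: [-179.9, 0.1, 156.3]
contact_force: [-1.7, -12.0, -2.8]
gripper_width: 0.0003
gripper_force: 6.1
```

Call:
carry_out(
  targets=[
    [0.0013,0.003,0,0,0,0.033],
    [0,0.002,0,0,0,0],
  ],
)

```text
time_s: 19.27
tcp_pos: [0.4403, -0.2751, 0.0822]
eef_rot: [-179.8, 0.1, 154.4]
contact_force: [-4.1, -19.8, -4.0]
gripper_width: 0.0002
gripper_force: 10.0
```

```bash
python3 -c "
from h import *
lev()"
```

```text
t 19.27 tcp plate [-39.1 -21.8  82.2] yaw 178.4 F plate [  4.3 -19.7  -4. ]
yaw 178.4 radial 40.5 ccw off 22.7 j6 -105.7 Mz 0.11
```

Call:
carry_out(
  targets=[
    [0,-0.02,0,0,0,0],
    [0,0,-0.1,0,0,0],
    [-0.05,0,-0.1,0,0,0],
    [-0.05,0,-0.04,0,0,0],
    [0,0,0,0,0,0],
  ],
)

```text
time_s: 19.9
tcp_pos: [0.4836, -0.3041, 0.2037]
eef_rot: [180.0, 0.3, 154.4]
contact_force: [-0.4, 0.7, -1.4]
gripper_width: 0.0007
gripper_force: 0.0
```

Run:
```python
from h import *
import pickle
st(); c=r.camera_info('wrist'); im=snap('wrist','w5')
cv2.imwrite('pics/w5b.png',cv2.resize(im[40:260,110:403,::-1],(799,600),interpolation=cv2.INTER_CUBIC))
k=799/293
for n,p in [('screw',(2,0,83)),('piv',(-83,0,66)),('pin',(-53,17,64)),('c1',(-31,-29,39)),('c2',(31,-29,39)),('c3',(-31,29,39)),('ball0',(-53,0,86))]:
    print(n,((proj(c,[W(*p)[:3]])[0]-[110,40])*k).round())
```

```text
t 19.9 tcp plate [ 12.3 -30.7 203.7] yaw 178.4 F plate [-0.7  0.5 -1.4]
screw [483. 363.]
piv [477.  63.]
pin [533. 169.]
c1 [382. 239.]
c2 [387. 418.]
c3 [557. 234.]
ball0 [485. 172.]
```

View pics/w5b.png

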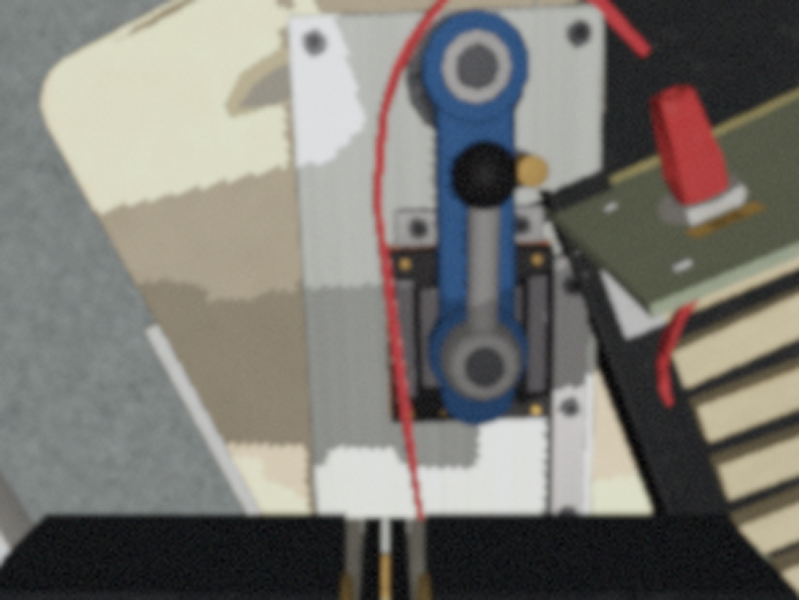

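The final view shows the lever pointing straight at the pivot, the arm against its pin, and the module flush on both rails. The robot is clear of everything.

```bash
python3 -c "
from h import *
print(r.close_job())"
```

```text
the job is handed in; nothing more can be done
None
```

The job is handed in: the module is home against both rails, the clamp arm rests on its stop pin, the lever is tight on its stop, and it took about 20 s of the 67 s allowed.

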